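# Latch down the dry box and crack its sealed lid

## Robot

A 7-joint arm with a two-finger parallel gripper is mounted at the origin on a cart in front of the work surface, level with it; the furniture and walls round the work are solid. World frame = base frame: x ahead of the robot, y to its left, z up, the work surface at z = 0. Lengths are in m, angles in rad, forces in N, time in s.
With the tool pointing down it reaches from about 0.425 to 1.025 m from the base axis. Payload 9.4 kg.
Tool frame: the origin (TCP) lies at the very end of the fingers, on their centre line; the grasp point (between the pads) lies 19 mm behind it; z points along the fingers, y is the line along which they close (so a half turn about z gives the same grasp; the last joint's range is limited). The gripper opens to 85 mm and grips with 20 to 120 N. Pads are 22 mm wide; open, the fingers measure 114 mm over their backs; the gripper's body (76 mm by 85 mm) begins 54 mm behind the grasp point. The pads swing forward as they close: fully open they stand 13 mm farther back than shut.
Start: joints at [1.22, 0.599, -0.003, 1.599, 0.002, 0.943, -0.08], TCP at [0.196, -0.698, 0.231] pointing down, gripper open.
Joint ranges: [-2.57, 2.57], [-0.35, 1.97], [-1.29, 1.29], [0.11, 2.56], [-1.05, 4.19], [0.11, 1.86], [-2.63, 2.63]. Speed limits (rad/s): [2.22, 2.22, 3.01, 3.01, 3.14, 3.14, 3.14].

## Interface

Orientations are given as [roll, pitch, yaw] about the fixed x, y, z axes, in that order (R = Rz(yaw) Ry(pitch) Rx(roll)).
In Python, from station import arm gives the robot as it stands.
- The arm moves only by the tool play_rows, never from a script. Its argument "rows" is a list of rows, each a list of 7 numbers: the shift along the tool's x, y, z in m, then the turn, a rotation vector about the tool's x, y, z in rad, then the closure, from 0 (fully open) to 1 (shut). In form: [[x, y, z, ax, ay, az, gripper], ...]. A call has 1 to 20 rows; each row shifts and turns the commanded pose from where the row before left it, along the tool's axes as they then stand; what a row does not reach is not made up. A row lasts 1/12 s, in which the tool goes at most 41.7 mm and 7.16 degrees, less where a joint would pass 70% of its speed; a pose out of reach is approached as far as the arm can. A call is refused whole if a number of a shift passes 0.0417 or a number of a turn 0.125, either way. A call with a gripper value outside its range is refused whole. The fingers move at their own pace and stop on an object; "force" is the grip in N (left out, the last holds). Time passes only in rows, so rows that do not move let the fingers close. It gives the time, the measured TCP pose, the force, the opening and the grip force at its end, in the units of the state.
- arm.read_state(): the state, without advancing time (a new reading comes with each control period).
- arm.read_camera(name): name is "side" or "top"; returns a dict with "color" (384x512x3 uint8, blue, green, red), "fovy" (degrees; the focal length in pixels is half the picture's height over the tangent of half this angle, whatever the lens; pixels are square), "cx", "cy" (the principal point, pixels), "view" (4x4, takes a point from world to camera coordinates). Camera axes: x right, y down, z forward; pixel columns grow to the right and rows downward; lengths in m; the calibration is good to about 2 mm. A picture is of the moment at which its call begins. There is no depth.
- arm.close_job(): hands the job in; it is judged then, once.
Trained networks look in a picture, given as the dict that the camera call returned (one of the last four; its "shot" number tells which), for a name from the list of things; names that differ only in an ending like _2 or _b are one class to them, and where a whole thing is asked for, a point or a joint stands for the part that bears it (a point fixed in the world has none). Each returns a list of dicts, best first, with "score" (0 to 1); they miss things now and then, are a little off and sometimes report something else, mostly with a low value. They report only what shows in the picture. A call takes as long as a camera call.
- arm.recognise(name, picture): "box" ([left, top, right, bottom] in pixels, round what is visible of it).
The state is a dict: "clock": time; "joint_pos": joint angles; "qvel": joint speeds; "joint_efforts": joint torques, N m; "tool_pos": TCP position; "ee_rot": TCP orientation; "wrist_force": force on the tool from outside, world axes, zero at the start; "wrist_torque": the same for the moment, N m; "width": opening from 0.0 (shut) to 1.0 (fully open); "grip_force": force on a finger pad.
Only numpy, scipy, OpenCV 4.12 (cv2) and the standard library are available. Lean on these libraries where they do the work, as an engineer would, in place of code of your own. Each camera call takes 0.05 s, during which the arm holds its last target. There are 200 camera calls.

## Task

Vent the dry box before it is opened. First swing the red hold-down hook right round into the steel catch on the front of the box, so that the light box stays down on its plate; then pull up the blue handle until the sticky lid seal lets go, without letting the lid fly open, and finish while still holding the lid only slightly open, with a steady gap of about two centimetres at its front edge. Keep the box down on its plate and leave the flux bottle, the battery pack and the jar where they stand.

Things in the scene. Friction and masses are not known exactly. Their poses are not given: they have to be found in the camera images.
- holding_plate: light grey metal plate 225x130x6 mm fixed to the bench, carrying the dry box and the red hook. Origin: on the bench top (z = 0). The box's front and its catch face the plate's -x, +y is to the left when looking along +x. The box sits between low fences, its rear foot under two steel claws; nothing but the hook keeps its front down.
- dry_box: white loose plastic tub 130x100x50 mm (x, y, z), about 0.95 kg with lid and the three cells fixed inside. Origin: centre of its underside, 30 mm along the plate's +x from the plate's origin, 6 mm above the bench; axes parallel to the plate's. Lid top 65 mm above the bench, lid's front edge 67 mm in front of the origin. Pulled by its lid without the hook closed, its front comes up.
- swing_hook (a joint): red hook turning about a vertical pivot at point hook_pivot: 0 = closed, arm along the plate's -y over the catch shelf; grows as it swings out from the box, 1.57 = arm along the plate's -x, at most 1.7 rad. Stays where left (friction about 0.6 N at the pin). Arm 10 mm wide, 27 to 35 mm above the bench, reaching 67 mm from the pivot. Under 0.1 rad counts as in the catch.
- hook_pivot (a point): point on the hook's vertical pivot axis, at the height of the arm's top (35 mm above the bench); the axle's end stands 4 mm higher.
- hook_pin (a point): top centre of the upright black pin on the hook's arm, 12 mm thick and 36 mm tall above the arm, 55 mm from the pivot axis; its top is 71 mm above the bench. It moves with the hook.
- dry_lid (a joint): clear lid with blue frame, hinged along the box's rear rim (axis: box's y): 0 = shut, grows as the front rises, at most 1.2 rad. Front edge 134 mm from the hinge: 0.15 rad is a 20 mm gap. The seal resists with up to about 17 N (13 to 22) at the handle over the first 5 mm of lift, lets go at 6 to 8 mm; then the lid weighs about 1.5 N there and, let go, drops to under 7 mm. It does not seal again.
- lid_hinge (a point): middle of the lid's hinge axis, 67 mm behind the box's origin (its +x), 55.5 mm above the box's underside.
- lid_handle (a point): top centre of the blue handle, a block standing on the middle of the lid's front edge: 20 mm (box x) by 24 mm (box y), 28 mm tall above its 2.5 mm foot; with the lid shut its top is 96.5 mm above the bench. 117 mm in front of the hinge axis and 35 mm above it when shut. Moves with the lid.
- flux_bottle_4: white squeeze bottle with purple tip, 36 mm diameter, 123 mm tall, loose; leave alone. Origin: centre of its underside.
- pack_4: blue battery pack 43x57x72 mm, loose; leave alone. Origin: centre of its underside.
- ring_jar: white jar with orange lid, 46 mm diameter, 50 mm tall, loose; leave alone. Origin: centre of its underside.
- catch (a point): middle of the flat shelf (22 mm wide in y, top 25.5 mm above the bench) of the steel catch that sticks out from the box's front wall, where the closed hook's arm lies. Just behind it (+x) an upright stop rises to 40 mm above the bench.

How it is judged:
On the way, in this order (a step that is already met when the one before it is completed fails the run):
1. the hook is swung into the catch while the lid is still sealed (value of joint swing_hook below 0.1 rad and value of joint dry_lid below 0.025 rad), for 0.2 s.
2. the seal is broken with the hook still in the catch (value of joint dry_lid above 0.07 rad and value of joint swing_hook below 0.1 rad), for 0.2 s.
At the end, for the whole second after the job is handed in: The hook is closed in the catch (under 0.1 rad); the lid is held open and still by the gripper between 0.075 and 0.24 rad (a front gap of 10 to 32 mm, speed under 0.08 rad/s, the fingers pressing on it); the box sits level (within 0.05 rad) and down on its plate (within 6 mm) (value of joint swing_hook below 0.1 rad and value of joint dry_lid between 0.075 and 0.24 rad and velocity of joint dry_lid between -0.08 and 0.08 rad/s and contact force between the fingers and dry_box above 0.5 N and angle between dry_box's own z axis and vertical below 0.05 rad and height (world z) of dry_box below 0.012 m); the arm keeps its last pose, push and grip.
It fails at once if the lid is opened while the hook is out of the catch (value of joint dry_lid above 0.04 rad and value of joint swing_hook above 0.2 rad).
It fails at once if the lid flies open (more than 0.38 rad, 5 cm at its front edge) (value of joint dry_lid above 0.38 rad).
It fails at once if the box is pulled up or tipped (more than 0.08 rad, or 10 mm) (angle between dry_box's own z axis and vertical above 0.08 rad or distance of dry_box from where it was at the start of the episode above 0.01 m).
It fails at once if the bottle, the pack or the jar is moved more than 2 cm (distance of any of flux_bottle_4, pack_4, ring_jar from where it was at the start of the episode above 0.02 m).
It also fails if it takes over 40 s, if anything falls off the work surface, if the arm or the gripper's body presses on something with over 40 N, if the wrist force passes 120 N, or if a joint passes its speed limit or range.

## Working session

There is one attempt and no reset: what is moved stays moved. The work goes in short steps, Python scripts to look and compute and a tool call to move; the robot and the scene stay as the last step left them, time stands still between calls to the robot, and variables do not carry over. Pictures are saved under pics/ and viewed, at most 10 in all, crops included, and the job is handed in when it is done.

Besides the shell and the picture viewer there is one more tool, called after "Call:" in YAML: its name, and indented under it one key for each argument. play_rows: Moves the arm, as the interface text tells. Its arguments: {"type":"object","properties":{"rows":{"type":"array"},"force":{"type":"number"}},"required":["rows"]}

```bash
mkdir -p pics; cat > h.py <<'E'
import numpy as np, cv2
from station import arm
from scipy.spatial.transform import Rotation as R
def K(p):
    f=p["color"].shape[0]/2/np.tan(np.radians(p["fovy"])/2); return f,p["cx"],p["cy"]
def proj(p,X):
    f,cx,cy=K(p); c=np.array(p["view"])@np.append(X,1); return np.array([cx+f*c[0]/c[2],cy+f*c[1]/c[2]])
def atz(p,u,v,z):
    f,cx,cy=K(p); V=np.array(p["view"]); Rm=V[:3,:3]; o=-Rm.T@V[:3,3]
    d=Rm.T@np.array([(u-cx)/f,(v-cy)/f,1]); return o+d*(z-o[2])/d[2]
E
python3 - <<'E'
from h import *
s=arm.read_state(); print({k:np.round(v,3) for k,v in s.items()})
for n in("top","side"):
    p=arm.read_camera(n); cv2.imwrite(f"pics/{n}0.png",p["color"])
    V=np.array(p["view"]); print(n,p["fovy"],p["cx"],p["cy"],-V[:3,:3].T@V[:3,3])
    for o in("lid_handle","hook_pin","hook_pivot","catch","dry_box","holding_plate","flux_bottle_4","pack_4","ring_jar"):
        print(o,[(round(r["score"],2),np.round(r["box"]).astype(int).tolist()) for r in arm.recognise(o,p)[:2]])
E
```

```text
{'clock': np.float64(0.0), 'joint_pos': array([ 1.22 ,  0.6  , -0.003,  1.6  ,  0.002,  0.943, -0.08 ]), 'qvel': array([ 0.001,  0.   , -0.001, -0.002, -0.002, -0.   ,  0.001]), 'joint_efforts': array([ 1.0000e-03, -7.7646e+01,  1.5650e+00, -2.5801e+01,  1.2000e-02,
        9.0000e-03,  0.0000e+00]), 'tool_pos': array([ 0.196, -0.698,  0.23 ]), 'ee_rot': array([-3.14 ,  0.   ,  0.274]), 'wrist_force': array([0.682, 0.734, 0.427]), 'wrist_torque': array([-0.034,  0.043, -0.023]), 'grip_force': np.float64(0.0), 'width': np.float64(0.999)}
top 57.36458444724707 256.21954625374354 192.25755632663632 [0.41757498 0.27239531 0.9697944 ]
lid_handle [(0.75, [227, 160, 286, 222])]
hook_pin []
hook_pivot [(0.97, [226, 180, 302, 251])]
catch [(0.96, [228, 163, 288, 229])]
dry_box [(0.87, [232, 161, 289, 227])]
holding_plate [(0.78, [226, 182, 301, 256]), (0.59, [324, 127, 345, 146])]
flux_bottle_4 []
pack_4 [(0.78, [307, 263, 334, 280]), (0.59, [176, 185, 190, 204])]
ring_jar [(0.73, [324, 128, 345, 146])]
side 45.73342356788063 250.61918542918428 190.74067156823682 [-0.20639191  0.57973744  0.68834869]
lid_handle [(0.83, [212, 172, 284, 209]), (0.68, [210, 172, 287, 225])]
hook_pin [(0.49, [269, 217, 300, 240]), (0.39, [209, 205, 311, 250])]
hook_pivot [(0.85, [207, 205, 310, 249])]
catch [(0.7, [210, 169, 288, 230])]
dry_box [(0.81, [210, 169, 288, 227])]
holding_plate [(0.81, [211, 206, 309, 250])]
flux_bottle_4 [(0.73, [152, 197, 175, 243])]
pack_4 [(0.69, [339, 214, 373, 251])]
ring_jar [(0.57, [291, 138, 300, 159]), (0.34, [267, 219, 299, 235])]
```

```bash
python3 - <<'E'
import cv2
a=cv2.imread("pics/top0.png")[110:300,150:390]; cv2.imwrite("pics/topc.png",cv2.resize(a,None,fx=3.2,fy=3.2,interpolation=2)[:600,:800])
a=cv2.imread("pics/side0.png")[130:270,140:390]; cv2.imwrite("pics/sidec.png",cv2.resize(a,None,fx=3.2,fy=3.2,interpolation=2)[:600,:800])
E
```

```text
(no output)
```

View pics/topc.png

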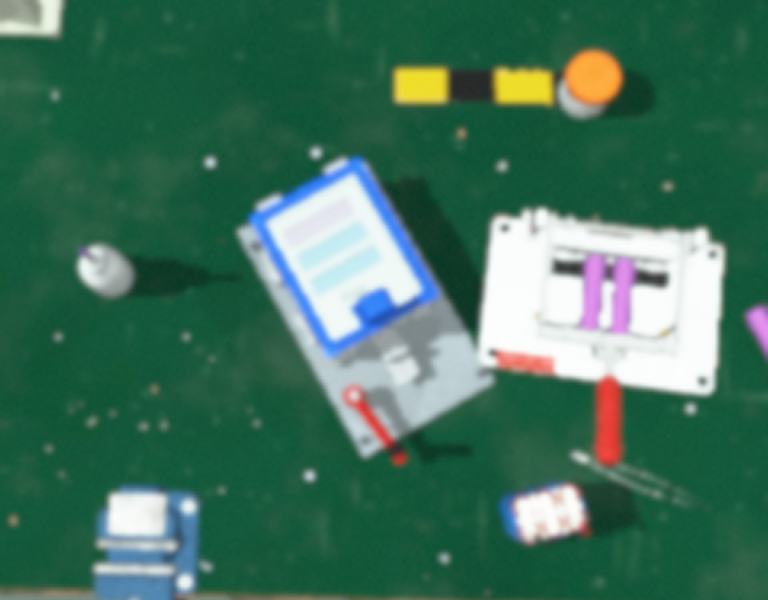

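View pics/sidec.png

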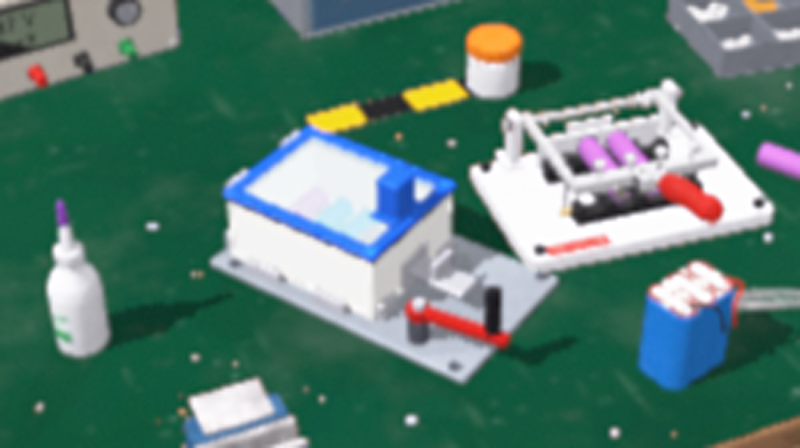

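```bash
cat > fit.py <<'E'
from h import *
from scipy.optimize import least_squares
T=arm.read_camera("top"); S=arm.read_camera("side")
t=lambda u,v:np.array([150+u/3.2,110+v/3.2]); s=lambda u,v:np.array([140+u/3.2,130+v/3.2])
# local plate coords -> pixels
B=.03
obs=[(T,(B+.067,.05,.065),None)]
L=[(T,(-.1125,.065,.006),t(363,457)),(T,(-.1125,-.065,.006),t(493,380)),(T,(.1125,.065,.006),t(237,230)),
(T,(B-.067,.052,.065),t(330,355)),(T,(B-.067,-.052,.065),t(437,297)),
(T,(B-.05,0,.0965),t(375,300)),
(S,(-.1125,.065,.006),s(463,382)),(S,(-.1125,-.065,.006),s(556,279)),(S,(B-.067,.052,.065),s(372,257)),(S,(B-.067,-.052,.065),s(455,187)),(S,(B-.05,0,.0965),s(396,173))]
def W(q,l): c,n=np.cos(q[2]),np.sin(q[2]); return np.array([q[0]+c*l[0]-n*l[1],q[1]+n*l[0]+c*l[1],l[2]])
if __name__=="__main__":
    for n,(u,v) in dict(pl=(237,230),fl=(363,457),fr=(493,380)).items(): print(n,atz(T,*t(u,v),.006))
    a=atz(T,*t(363,457),.006); b=atz(T,*t(237,230),.006); y0=np.arctan2(*(b-a)[1::-1])
    r=least_squares(lambda q:np.concatenate([proj(c,W(q,l))-o for c,l,o in L]),[*(a+b)[:2]/2,y0],loss="soft_l1")
    q=r.x; print(q,np.round(r.fun.reshape(-1,2),1).tolist())
    piv=atz(T,*t(352,395),.039); print("piv",piv,atz(S,*s(417,307),.037)); 
    print("tip",atz(T,*t(401,460),.033)); print("pintop",atz(S,*s(493,290),.071),"pinbase",atz(S,*s(492,331),.035))
    c,n=np.cos(q[2]),np.sin(q[2]); loc=lambda X:np.array([c*(X[0]-q[0])+n*(X[1]-q[1]),-n*(X[0]-q[0])+c*(X[1]-q[1])])
    for X in(piv,atz(T,*t(401,460),.033),atz(S,*s(493,290),.071)): print(loc(X))
    print("catch T",loc(atz(T,*t(403,365),.0255)),"handle",W(q,(B-.05,0,.0965)))
E
python3 fit.py
```

```text
pl [0.62011756 0.36611362 0.006     ]
fl [0.42707394 0.25096939 0.006     ]
fr [0.4951169  0.14123677 0.006     ]
[0.56055024 0.25695169 0.54845216] [[-1.0, -1.4], [-0.6, -1.2], [-1.7, -0.9], [-0.5, 1.9], [0.7, 0.2], [-0.1, 1.8], [-1.1, -1.4], [-0.1, -1.2], [1.7, 0.8], [1.5, -0.8], [1.2, 1.1]]
piv [0.47688099 0.26198034 0.039     ] [0.47553311 0.26452151 0.037     ]
tip [0.42524271 0.22029522 0.033     ]
pintop [0.43485986 0.22877594 0.071     ] pinbase [0.43489054 0.22819257 0.035     ]
[-0.06877592  0.0479135 ]
[-0.13457379  0.03926473]
[-0.1219456   0.04148754]
catch T [-0.06770269 -0.00240116] handle [0.54348359 0.24652435 0.0965    ]
```

Call:
play_rows:
  rows:
    - [0,0,0,0,0,-0.09,0]
    - [0,0,0,0,0,-0.09,0]
    - [0,0,0,0,0,-0.094,0]
    - [0.03,-0.007,0,0,0,0,0]
    - [0.03,-0.007,0,0,0,0,0]
    - [0.03,-0.007,0,0,0,0,0]
    - [0.03,-0.007,0,0,0,0,0]
    - [0.03,-0.007,0,0,0,0,0]
    - [0.03,-0.007,0,0,0,0,0]
    - [0.03,-0.007,0,0,0,0,0]
    - [0.03,-0.007,0,0,0,0,0]
    - [0.03,-0.007,0,0,0,0,0]
    - [0.03,-0.007,0,0,0,0,0]
    - [0.03,-0.007,0,0,0,0,0]
    - [0.03,-0.007,0,0,0,0,0]
    - [0.03,-0.007,0,0,0,0,0]
    - [0.03,-0.007,0,0,0,0,0]
    - [0.03,-0.007,0,0,0,0,0]
    - [0.03,-0.007,0,0,0,0,0]

```text
clock: 2.68
tool_pos: [0.5484, -0.3513, 0.2314]
ee_rot: [3.141, -0.0, 0.548]
wrist_force: [0.4, -0.8, -0.3]
width: 0.992
grip_force: 0.0
```

Call:
play_rows:
  rows:
    - [0.01,-0.029,0,0,0,0,0]
    - [0.01,-0.029,0,0,0,0,0]
    - [0.01,-0.029,0,0,0,0,0]
    - [0.01,-0.029,0,0,0,0,0]
    - [0.01,-0.029,0,0,0,0,0]
    - [0.01,-0.029,0,0,0,0,0]
    - [0.01,-0.029,0,0,0,0,0]
    - [0.01,-0.029,0,0,0,0,0]
    - [0.01,-0.029,0,0,0,0,0]
    - [0.01,-0.029,0,0,0,0,0]
    - [0.01,-0.029,0,0,0,0,0]
    - [0.01,-0.029,0,0,0,0,0]
    - [0.01,-0.029,0,0,0,0,0]
    - [0.01,-0.029,0,0,0,0,0]
    - [0.01,-0.029,0,0,0,0,0]
    - [0.01,-0.029,0,0,0,0,0]
    - [0.01,-0.029,0,0,0,0,0]
    - [0.01,-0.029,0,0,0,0,0]
    - [0.01,-0.029,0,0,0,0,0]
    - [0,0,0,0,0,0,0.3]

```text
clock: 4.35
tool_pos: [0.4216, 0.2231, 0.2317]
ee_rot: [-3.139, -0.003, 0.555]
wrist_force: [0.3, -0.4, -0.2]
width: 0.882
grip_force: 0.0
```

Call:
play_rows:
  rows:
    - [0.013,0.002,0,0,0,0,0.3]
    - [0,0,0.026,0,0,0,0.3]
    - [0,0,0.026,0,0,0,0.3]
    - [0,0,0.026,0,0,0,0.3]
    - [0,0,0.026,0,0,0,0.3]
    - [0,0,0.02,0,0,0,0.3]
    - [0,0,0,0,0,0,0.3]
    - [0,0,0,0,0,0,0.3]

```text
clock: 5.02
tool_pos: [0.4345, 0.2216, 0.1069]
ee_rot: [3.141, 0.002, 0.548]
wrist_force: [0.4, 0.2, 0.2]
width: 0.701
grip_force: 0.0
```

```bash
python3 - <<'E'
from h import *
s=arm.read_state(); print(s["tool_pos"],s["ee_rot"],s["width"])
out=[]
for n,(r,c) in dict(top=(170,200),side=(150,190)).items():
    p=arm.read_camera(n); im=p["color"].copy()
    for X in([.434,.228,.071],s["tool_pos"]): print(n,proj(p,X))
    out.append(cv2.resize(im[r:r+110,c:c+140],None,fx=2.85,fy=2.85,interpolation=2))
cv2.imwrite("pics/a.png",np.hstack(out))
E
```

```text
[0.43452603 0.22159919 0.10687076] [3.14143070e+00 2.13905376e-03 5.47873364e-01] 0.7014719945201701
top [273.16508538 250.04702629]
top [276.5404706  249.64837101]
side [294.58336426 220.76873114]
side [297.84556965 206.36951755]
```

View pics/a.png

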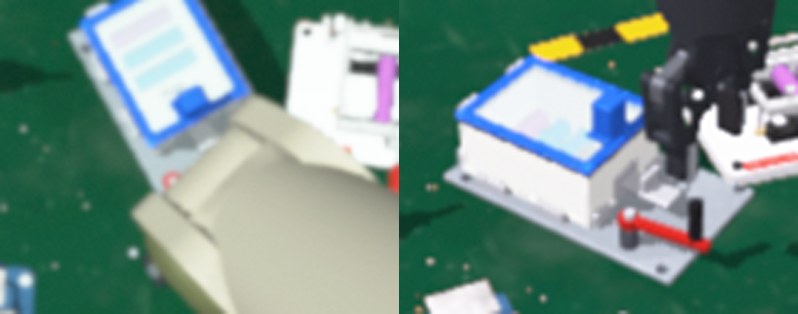

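Call:
play_rows:
  rows:
    - [0.003,-0.005,0.01,0,0,0,0.3]
    - [0,0,0.02,0,0,0,0.3]
    - [0,0,0.02,0,0,0,0.3]
    - [0,0,0.009,0,0,0,0.3]
    - [0,0,0,0,0,0,0.3]

```text
clock: 5.53
tool_pos: [0.4343, 0.228, 0.0471]
ee_rot: [-3.142, 0.002, 0.548]
wrist_force: [-0.9, 0.2, 0.7]
width: 0.701
grip_force: 0.0
```

Call:
play_rows:
  rows:
    - [0,0,0,0,0,0,0.9]
    - [0,0,0,0,0,0,1]
    - [0,0,0,0,0,0,1]
    - [0,0,0,0,0,0,1]
    - [0,0,0,0,0,0,1]
    - [0,0,0,0,0,0,1]
    - [0,0,0,0,0,0,1]
    - [0,0,0,0,0,0,1]
  force: 20

```text
clock: 6.2
tool_pos: [0.4351, 0.228, 0.0489]
ee_rot: [3.142, -0.001, 0.548]
wrist_force: [-1.3, 0.0, 7.3]
width: 0.131
grip_force: 22.0
```

```bash
python3 - <<'E'
from h import *
s=arm.read_state(); print({k:np.round(s[k],3) for k in("tool_pos","ee_rot","width","grip_force","wrist_force")})
P=np.array([.4762,.2632]);t=s["tool_pos"][:2]; d=t-P; print(np.hypot(*d),np.arctan2(d[1],d[0]))
a0=np.arctan2(d[1],d[0])%(2*np.pi); a1=2*np.pi-np.radians(58.6)
c,n=np.cos(.548),np.sin(.548); M=np.array([[c,n],[n,-c]])
A=np.linspace(a0,a1,17); pts=.055*np.c_[np.cos(A),np.sin(A)]
print(np.round(np.diff(pts,axis=0)@M.T,4).tolist())
E
```

```text
{'tool_pos': array([0.435, 0.228, 0.049]), 'ee_rot': array([ 3.142e+00, -1.000e-03,  5.480e-01]), 'width': np.float64(0.131), 'grip_force': np.float64(21.951), 'wrist_force': array([-1.311,  0.039,  7.294])}
0.05410930566617974 -2.432379617253005
[[0.001, 0.0047], [0.0014, 0.0046], [0.0018, 0.0045], [0.0022, 0.0043], [0.0026, 0.0041], [0.0029, 0.0039], [0.0032, 0.0036], [0.0035, 0.0033], [0.0038, 0.003], [0.0041, 0.0026], [0.0043, 0.0023], [0.0045, 0.0019], [0.0046, 0.0015], [0.0047, 0.0011], [0.0048, 0.0006], [0.0048, 0.0002]]
```

Call:
play_rows:
  rows:
    - [0.001,0.0047,0,0,0,0,1]
    - [0.0014,0.0046,0,0,0,0,1]
    - [0.0018,0.0045,0,0,0,0,1]
    - [0.0022,0.0043,0,0,0,0,1]
    - [0.0026,0.0041,0,0,0,0,1]
    - [0.0029,0.0039,0,0,0,0,1]
    - [0.0032,0.0036,0,0,0,0,1]
    - [0.0035,0.0033,0,0,0,0,1]
    - [0,0,0,0,0,0,1]
  force: 20

```text
clock: 6.95
tool_pos: [0.4688, 0.2096, 0.0489]
ee_rot: [-3.142, -0.002, 0.548]
wrist_force: [0.3, -0.3, 4.4]
width: 0.126
grip_force: 21.9
```

Call:
play_rows:
  rows:
    - [0.0038,0.003,0,0,0,0,1]
    - [0.0041,0.0026,0,0,0,0,1]
    - [0.0043,0.0023,0,0,0,0,1]
    - [0.0045,0.0019,0,0,0,0,1]
    - [0.0046,0.0015,0,0,0,0,1]
    - [0.0047,0.0011,0,0,0,0,1]
    - [0,0,0,0,0,0,1]

```text
clock: 7.53
tool_pos: [0.4974, 0.2113, 0.0489]
ee_rot: [3.14, -0.0, 0.547]
wrist_force: [1.2, -3.4, 6.3]
width: 0.128
grip_force: 22.0
```

Call:
play_rows:
  rows:
    - [0.003,0.0004,0,0,0,0,1]
    - [0.003,0.0002,0,0,0,0,1]
    - [0,0,0,0,0,0,1]
    - [0,0,0,0,0,0,1]

```text
clock: 7.87
tool_pos: [0.5023, 0.2129, 0.0489]
ee_rot: [3.14, 0.001, 0.546]
wrist_force: [-0.0, -5.5, 7.3]
width: 0.13
grip_force: 22.2
```

Call:
play_rows:
  rows:
    - [0.002,0,0,0,0,0,1]
    - [0.002,0,0,0,0,0,1]
    - [0,0,0,0,0,0,1]

```text
clock: 8.12
tool_pos: [0.5059, 0.2143, 0.0488]
ee_rot: [3.139, 0.002, 0.546]
wrist_force: [1.8, -7.4, 7.7]
width: 0.132
grip_force: 22.3
```

Call:
play_rows:
  rows:
    - [0.002,0,0,0,0,0,1]
    - [0,0,0,0,0,0,1]
    - [0,0,0,0,0,0,1]

```text
clock: 8.37
tool_pos: [0.508, 0.2153, 0.0489]
ee_rot: [3.139, 0.001, 0.545]
wrist_force: [2.4, -8.3, 6.9]
width: 0.129
grip_force: 22.2
```

Call:
play_rows:
  rows:
    - [0.002,0.001,0,0,0,0,1]
    - [0,0,0,0,0,0,1]
    - [0,0,0,0,0,0,1]

```text
clock: 8.62
tool_pos: [0.5101, 0.2163, 0.0489]
ee_rot: [3.14, 0.0, 0.546]
wrist_force: [1.9, -5.6, 5.9]
width: 0.126
grip_force: 22.1
```

```bash
python3 - <<'E'
from h import *
s=arm.read_state(); print({k:np.round(s[k],4) for k in("tool_pos","ee_rot","width","grip_force","wrist_force")})
p=arm.read_camera("side"); cv2.imwrite("pics/b.png",cv2.resize(p["color"][150:260,195:325],None,fx=5,fy=5,interpolation=2))
E
```

```text
{'tool_pos': array([0.5101, 0.2163, 0.0489]), 'ee_rot': array([3.1396e+00, 3.0000e-04, 5.4600e-01]), 'width': np.float64(0.126), 'grip_force': np.float64(22.0554), 'wrist_force': array([ 1.9458, -5.5664,  5.8869])}
```

View pics/b.png

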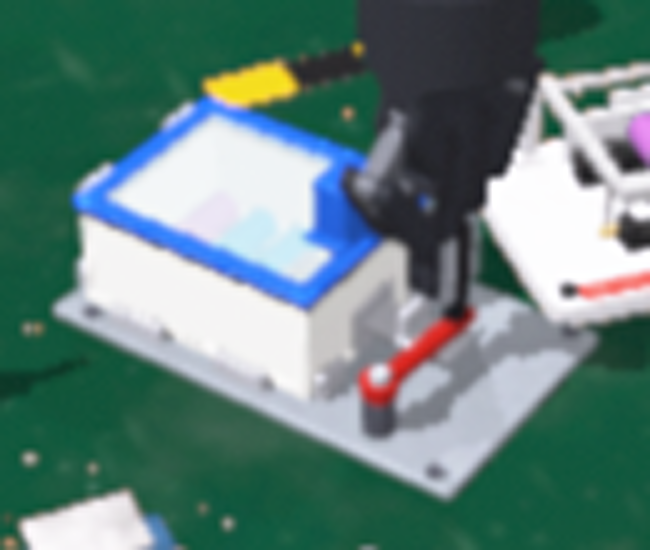

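```bash
python3 - <<'E'
from h import *
p=arm.read_camera("side"); f=lambda u,v:(195+u/5,150+v/5)
pv=atz(p,*f(378,373),.039); tip=atz(p,*f(470,317),.033); print(pv,tip)
d=(tip-pv)[:2]; print(np.hypot(*d),np.degrees(np.arctan2(d[1],d[0])))
for X in([.5101,.2163,.049],[.5101,.2163,.035],[.5101,.2163,.0],[.4762,.2632,.037]):
  q=proj(p,X); print((q-[195,150])*5)
for a in (0,.1,.2,.3,.5):
  w=np.radians(-58.6)-a; print(a,[((proj(p,[.4762+r*np.cos(w),.2632+r*np.sin(w),.033])-[195,150])*5).round() for r in(.055,.067)])
E
```

```text
[0.47720613 0.26306626 0.039     ] [0.50152226 0.20605887 0.033     ]
0.0619767504870911 -66.89964264599229
[441.92236142 284.39996783]
[441.34531921 308.57471534]
[439.94263553 367.33908856]
[378.68016737 377.94923017]
0 [array([446., 319.]), array([461., 305.])]
0.1 [array([456., 323.]), array([473., 310.])]
0.2 [array([466., 329.]), array([484., 317.])]
0.3 [array([474., 334.]), array([494., 324.])]
0.5 [array([488., 348.]), array([512., 340.])]
```

Call:
play_rows:
  rows:
    - [0.002,0,0,0,0,0,1]
    - [0,0,0,0,0,0,1]
    - [0,0,0,0,0,0,1]

```text
clock: 8.97
tool_pos: [0.5118, 0.2173, 0.0489]
ee_rot: [3.139, 0.0, 0.546]
wrist_force: [2.7, -5.9, 6.2]
width: 0.131
grip_force: 22.0
```

Call:
play_rows:
  rows:
    - [0.002,0,0,0,0,0,1]
    - [0,0,0,0,0,0,1]
    - [0,0,0,0,0,0,1]

```text
clock: 9.22
tool_pos: [0.5136, 0.2183, 0.0489]
ee_rot: [3.139, 0.0, 0.546]
wrist_force: [1.7, -5.9, 6.0]
width: 0.13
grip_force: 22.0
```

```bash
python3 - <<'E'
from h import *
p=arm.read_camera("side"); a=cv2.resize(p["color"][180:250,250:310],None,fx=8,fy=8,interpolation=2)
cv2.imwrite("pics/c.png",a)
f=lambda X:((proj(p,X)-[250,180])*8).round()
s=arm.read_state()["tool_pos"]; print("tcp",f(s),f([s[0],s[1],.035]))
for an in (0,.1,.2):
  w=np.radians(-58.6)-an; print(an,[f([.4762+r*np.cos(w),.2632+r*np.sin(w),.035]) for r in(0,.055,.067)])
E
```

```text
tcp [255. 210.] [254. 248.]
0 [array([166., 370.]), array([274., 264.]), array([297., 242.])]
0.1 [array([166., 370.]), array([290., 272.]), array([317., 251.])]
0.2 [array([166., 370.]), array([305., 280.]), array([335., 261.])]
```

View pics/c.png

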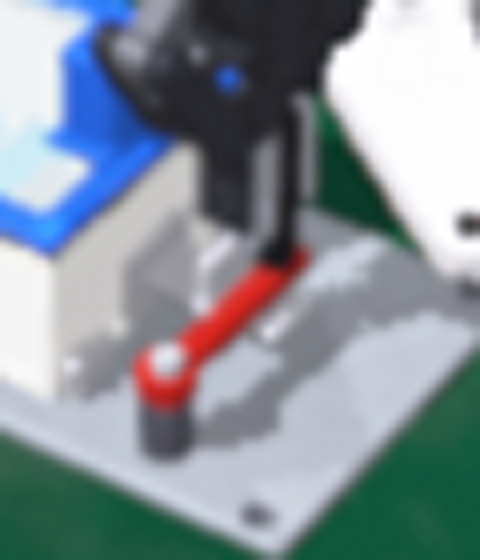

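Call:
play_rows:
  rows:
    - [0,0,0,0,0,0,0.6]
    - [0,0,0,0,0,0,0.6]
    - [0,0,0,0,0,0,0.6]
    - [-0.015,0,0,0,0,0,0.6]
    - [-0.015,0,0,0,0,0,0.6]
    - [-0.01,0,0,0,0,0,1]
    - [0,0,0,0,0,0,1]
    - [0,0,0,0,0,0,1]
    - [0,0,0,0,0,0,1]
    - [0,0,0,0,0,0,1]
    - [0,0,0,0,0,0,1]

```text
clock: 10.18
tool_pos: [0.4792, 0.1999, 0.0482]
ee_rot: [-3.142, -0.001, 0.548]
wrist_force: [-0.1, 0.6, 0.1]
width: -0.0
grip_force: 0.0
```

Call:
play_rows:
  rows:
    - [0.003,0,0,0,0,0,1]
    - [0.003,0,0,0,0,0,1]
    - [0.003,0,0,0,0,0,1]
    - [0.003,0,0,0,0,0,1]
    - [0,0,0,0,0,0,1]
    - [0,0,0,0,0,0,1]

```text
clock: 10.68
tool_pos: [0.489, 0.2059, 0.0482]
ee_rot: [-3.142, -0.0, 0.548]
wrist_force: [0.2, 0.2, 0.8]
width: 0.003
grip_force: 0.0
```

Call:
play_rows:
  rows:
    - [0.002,0,0,0,0,0,1]
    - [0.001,0,0,0,0,0,1]
    - [0,0,0,0,0,0,1]

```text
clock: 10.93
tool_pos: [0.4916, 0.2074, 0.0483]
ee_rot: [-3.142, -0.0, 0.548]
wrist_force: [-0.0, 1.4, 0.1]
width: 0.005
grip_force: 0.0
```

Call:
play_rows:
  rows:
    - [0.001,0,0,0,0,0,1]
    - [0.001,0,0,0,0,0,1]
    - [0,0,0,0,0,0,1]

```text
clock: 11.18
tool_pos: [0.4922, 0.2077, 0.0481]
ee_rot: [3.141, 0.002, 0.548]
wrist_force: [-2.7, -2.7, 1.8]
width: 0.003
grip_force: 1.9
```

Call:
play_rows:
  rows:
    - [0.001,0,0,0,0,0,1]
    - [0.001,0,0,0,0,0,1]
    - [0.001,0,0,0,0,0,1]
    - [0,0,0,0,0,0,1]

```text
clock: 11.52
tool_pos: [0.4925, 0.2077, 0.0479]
ee_rot: [3.141, 0.007, 0.548]
wrist_force: [-9.2, -5.0, 7.1]
width: 0.001
grip_force: 5.3
```

```bash
python3 - <<'E'
from fit import *
print("handle T",atz(T,*t(375,300),.0965),"S",atz(S,*s(396,173),.0965))
g=cv2.imread("pics/top0.png"); h=cv2.imread("pics/side0.png")
# handle-top colour check: saturated darker blue
for im,(x0,y0,x1,y1),cam in((g,(258,198,276,212),T),):
    hsv=cv2.cvtColor(im[y0:y1,x0:x1],cv2.COLOR_BGR2HSV); print(hsv[...,2])
for nm,o in(("lid_handle",.0965),):
  pass
E
```

```text
handle T [0.54798298 0.24646732 0.0965    ] S [0.54826268 0.24721716 0.0965    ]
[[246 247 248 247 247 246 247 248 248 246 245 244 245 247 248 249 249 249]
 [247 247 246 244 242 241 243 244 245 245 244 240 238 241 247 249 249 249]
 [245 244 242 239 235 234 237 241 244 245 245 238 231 233 242 248 249 249]
 [241 240 237 233 231 230 235 240 245 247 246 242 232 230 239 246 248 249]
 [237 237 235 233 232 235 240 245 247 248 248 245 237 229 234 243 248 248]
 [239 239 238 237 239 243 247 248 248 248 248 247 242 233 230 238 242 241]
 [242 241 240 238 242 246 248 249 249 249 248 248 245 236 226 227 231 226]
 [243 242 240 237 239 245 249 249 249 249 248 247 244 234 219 207 204 198]
 [244 241 241 237 234 241 247 249 249 248 246 241 233 220 199 188 182 179]
 [245 242 241 238 232 235 243 248 247 243 234 221 203 190 184 181 177 176]
 [247 243 241 239 234 229 236 241 237 225 205 187 179 180 182 178 176 173]
 [248 245 244 243 238 229 226 224 209 190 177 175 180 184 182 176 172 165]
 [249 248 246 246 243 237 225 205 187 180 180 182 183 179 173 166 160 154]
 [249 248 247 246 246 243 233 216 206 205 200 191 178 165 157 152 148 143]]
```

Call:
play_rows:
  rows:
    - [-0.01,0,0,0,0,0,1]
    - [-0.01,0,0,0,0,0,0.5]
    - [-0.01,0,-0.01,0,0,0,0.3]
    - [0,0,-0.03,0,0,0,0.3]
    - [0,0,-0.03,0,0,0,0.3]
    - [0,0,-0.03,0,0,0,0.3]
    - [0,0,0,0,0,0,0.3]

```text
clock: 12.2
tool_pos: [0.4717, 0.1951, 0.1536]
ee_rot: [3.141, -0.008, 0.548]
wrist_force: [0.3, 0.3, -0.7]
width: 0.702
grip_force: 0.0
```

Call:
play_rows:
  rows:
    - [0.023,-0.001,0,0,0,0,0.2]
    - [0.023,-0.001,0,0,0,0,0.2]
    - [0.023,-0.001,0,0,0,0,0.2]
    - [0.023,-0.001,0,0,0,0,0.2]
    - [0,0,0,0,0.008,0,0.2]
    - [0,0,0,0,0,0,0.2]

```text
clock: 12.7
tool_pos: [0.5465, 0.2458, 0.1482]
ee_rot: [-3.142, -0.009, 0.548]
wrist_force: [-0.4, 0.2, 0.2]
width: 0.803
grip_force: 0.0
```

```bash
python3 - <<'E'
from h import *
s=arm.read_state(); print({k:np.round(s[k],4) for k in("tool_pos","ee_rot","width","wrist_force")})
p=arm.read_camera("side"); cv2.imwrite("pics/d.png",cv2.resize(p["color"][150:250,205:310],None,fx=6,fy=6,interpolation=2))
print((proj(p,s["tool_pos"])-[205,150])*6,(proj(p,[.548,.2468,.0965])-[205,150])*6)
E
```

```text
{'tool_pos': array([0.5465, 0.2458, 0.1482]), 'ee_rot': array([-3.1415, -0.0088,  0.548 ]), 'width': np.float64(0.8025), 'wrist_force': array([-0.389 ,  0.1649,  0.2145])}
[357.15283525  89.24320856] [353.81457223 204.47651818]
```

View pics/d.png

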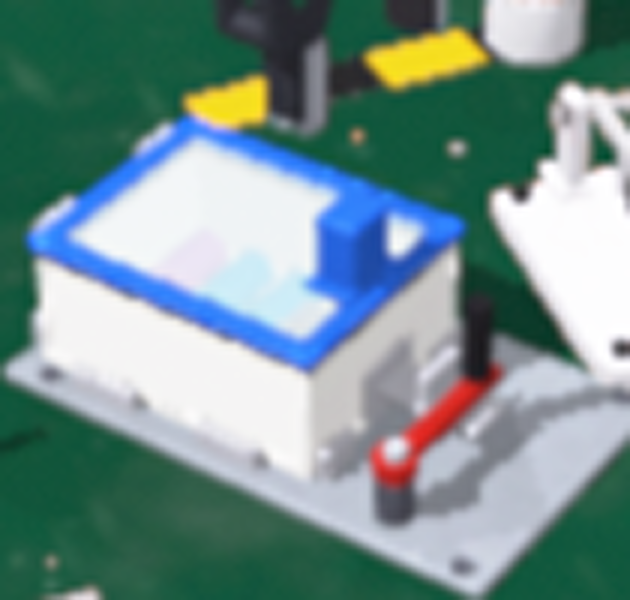

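Call:
play_rows:
  rows:
    - [0.002,0,0.02,0,0.008,0,0.2]
    - [0,0,0.02,0,0,0,0.2]
    - [0,0,0.02,0,0,0,0.2]
    - [0,0,0.013,0,0,0,0.2]
    - [0,0,0,0,0,0,0.2]
    - [0,0,0,0,0,0,0.6]
    - [0,0,0,0,0,0,1]
    - [0,0,0,0,0,0,1]
    - [0,0,0,0,0,0,1]
    - [0,0,0,0,0,0,1]
    - [0,0,0,0,0,0,1]
  force: 30

```text
clock: 13.67
tool_pos: [0.5493, 0.2474, 0.0765]
ee_rot: [3.141, -0.017, 0.548]
wrist_force: [-2.4, 0.4, 7.0]
width: 0.274
grip_force: 34.6
```

Call:
play_rows:
  rows:
    - [0,0,0,0,0,0,1]
    - [0,0,0,0,0,0,1]
    - [0,0,-0.001,0,0,0,1]
    - [0,0,-0.001,0,0,0,1]
    - [0,0,-0.001,0,0,0,1]
    - [0,0,-0.001,0,-0.005,0,1]
    - [0,0,0,0,0,0,1]
  force: 80

```text
clock: 14.25
tool_pos: [0.5488, 0.2468, 0.0788]
ee_rot: [-3.142, -0.01, 0.547]
wrist_force: [1.9, 0.9, -9.5]
width: 0.263
grip_force: 79.0
```

Call:
play_rows:
  rows:
    - [0,0,-0.001,0,-0.005,0,1]
    - [0,0,-0.001,0,-0.005,0,1]
    - [0,0,-0.001,0,-0.005,0,1]
    - [0,0,0,0,0,0,1]

```text
clock: 14.58
tool_pos: [0.5488, 0.247, 0.0819]
ee_rot: [-3.141, 0.005, 0.548]
wrist_force: [2.1, 1.2, -13.8]
width: 0.261
grip_force: 79.9
```

Call:
play_rows:
  rows:
    - [0,0,-0.001,0,-0.008,0,1]
    - [0,0,-0.001,0,-0.008,0,1]
    - [0,0,0,0,0,0,1]

```text
clock: 14.83
tool_pos: [0.5492, 0.2472, 0.0845]
ee_rot: [3.142, 0.021, 0.548]
wrist_force: [3.4, 2.2, -11.7]
width: 0.26
grip_force: 80.2
```

Call:
play_rows:
  rows:
    - [0,0,-0.001,0,-0.008,0,1]
    - [0,0,-0.001,0,-0.008,0,1]
    - [0,0,0,0,0,0,1]

```text
clock: 15.08
tool_pos: [0.5493, 0.2473, 0.0868]
ee_rot: [3.141, 0.036, 0.548]
wrist_force: [3.7, 1.5, -8.5]
width: 0.256
grip_force: 80.7
```

Call:
play_rows:
  rows:
    - [0.0004,0,-0.001,0,-0.01,0,1]
    - [0.0004,0,-0.001,0,-0.01,0,1]
    - [0.0004,0,-0.001,0,-0.01,0,1]
    - [0.0004,0,-0.001,0,-0.01,0,1]
    - [0,0,0,0,0,0,1]

```text
clock: 15.5
tool_pos: [0.5503, 0.2479, 0.0903]
ee_rot: [3.142, 0.078, 0.548]
wrist_force: [0.0, -0.8, -5.1]
width: 0.26
grip_force: 81.0
```

```bash
python3 - <<'E'
from h import *
s=arm.read_state(); print({k:np.round(s[k],4) for k in("tool_pos","ee_rot","width","wrist_force","wrist_torque")})
p=arm.read_camera("side"); cv2.imwrite("pics/e.png",cv2.resize(p["color"][150:250,205:310],None,fx=6,fy=6,interpolation=2))
E
```

```text
{'tool_pos': array([0.5503, 0.2479, 0.0903]), 'ee_rot': array([3.1415, 0.078 , 0.5479]), 'width': np.float64(0.2603), 'wrist_force': array([ 0.0097, -0.7892, -5.1161]), 'wrist_torque': array([-0.2772,  0.3301, -0.0232])}
```

View pics/e.png

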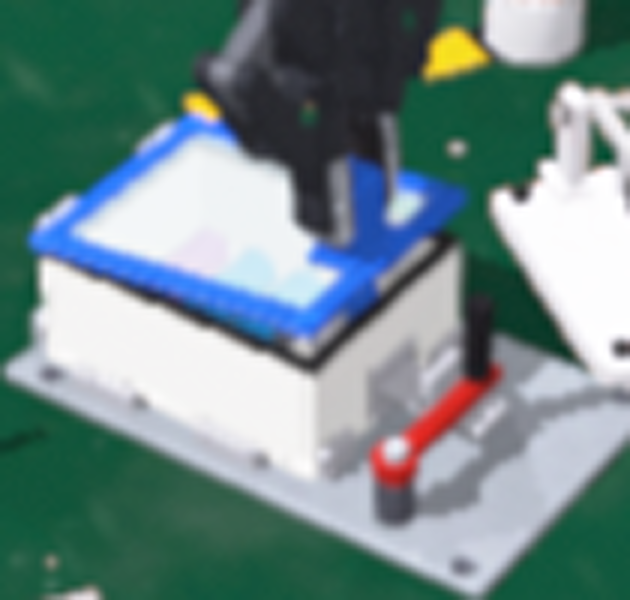

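Call:
play_rows:
  rows:
    - [0.0004,0,-0.001,0,-0.012,0,1]
    - [0.0004,0,-0.001,0,-0.012,0,1]
    - [0,0,-0.001,0,-0.012,0,1]
    - [0,0,0,0,0,0,1]
    - [0,0,0,0,0,0,1]
    - [0,0,0,0,0,0,1]
    - [0,0,0,0,0,0,1]
    - [0,0,0,0,0,0,1]
    - [0,0,0,0,0,0,1]

```text
clock: 16.3
tool_pos: [0.5515, 0.2487, 0.0931]
ee_rot: [-3.142, 0.112, 0.548]
wrist_force: [-0.2, 0.5, -5.5]
width: 0.264
grip_force: 81.2
```

```bash
python3 - <<'E'
from h import *
p=arm.read_camera("side"); s=arm.read_state(); print({k:np.round(s[k],4) for k in("tool_pos","ee_rot","qvel","wrist_force","grip_force")})
a=cv2.imread("pics/d.png"); b=cv2.resize(p["color"][150:250,205:310],None,fx=6,fy=6,interpolation=2)
d=cv2.absdiff(a,b).max(2); print("hook/plate diff",d[380:,:].max(),d[290:400,340:].max())
print(arm.close_job())
E
```

```text
{'tool_pos': array([0.5515, 0.2487, 0.0931]), 'ee_rot': array([-3.1416,  0.1118,  0.5478]), 'qvel': array([ 0.0008, -0.0007,  0.0009, -0.0001, -0.0004,  0.0001, -0.0006]), 'wrist_force': array([ 0.336 , -0.1296, -5.2973]), 'grip_force': np.float64(81.1836)}
hook/plate diff 75 177
the job is handed in; nothing more can be done
None
```

The job is handed in, with no verdict returned. The hook was pushed into the catch until it hit the stop. The seal then broke without the lid flying open. The gripper is holding the lid still at about 0.14 rad, a front gap of roughly 19 mm worked out from the gripper's lift. The box looked level on its plate in the last picture I viewed, taken just before the final 3 mm of lift.

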